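Centre the wobbly egg cup on the bento lid

TASK

The orange egg cup with a quail egg in it stands off to one side of the round wooden bento's lid: nudge the cup with light fingertip touches until it is centred on the lid, inside the dark ring so that the ring shows all round it. Touch the cup itself and not the egg, never pinch or lift anything, do not tip the cup or spill the egg, and leave the bento and everything else where they stand. Finish with the robot's hand clear.

Things in the scene. Friction and masses are not known exactly. Their poses are not given: they have to be found in the camera images.
- lid_centre (a point): Centre of the top face of the closed round wooden bento, the point where the egg cup's foot should come to stand. The bento is a loose 0.5 kg box with a flat lid 130 mm across, 58 mm high over the bench, so this point is 58 mm up; z is up. A thin dark ring, 64 mm inside and 72 mm outside diameter, is inlaid flush round this point.
- egg_cup: Orange silicone egg cup, loose, 50 g (62 g with the egg). Origin at the centre of its foot's underside, z up. Foot only 27 mm across: it tips if hit high or fast. Widest (48 mm across) 12 to 16 mm up; above that a neck 25 to 29 mm across; rim 31 mm up. A slow upright finger meets the wide belt first and slides it without tipping; friction about 0.6. Starts 28 to 40 mm off the lid's centre, in any direction.
- egg_seat (a point): Point on the egg cup's axis, 37 mm over its underside, where the egg's centre sits.
- egg: Speckled cream quail egg, about 12 g, 26 mm across and 32 mm tall, loose in the mouth of the egg cup. Origin at its centre (on its axis, 14 mm over its lower end); its top is about 55 mm over the lid.
- bento: The bento itself (130 mm across, 58 mm high, see lid_centre). Origin at the centre of its underside on the bench.
- cup0: Empty orange silicone bento cup, spare, 56 mm across and 32 mm high, on the bench 115 to 125 mm from the bento's centre. Origin under its centre. Leave alone.
- cup1: A second empty spare cup, the same as cup0, also beside the bento. Leave alone.
- ladle: Steel ladle lying on the bench; its bowl is 82 mm across and 28 mm high. Origin under the bowl, the handle runs 285 mm along -x of the ladle. Leave alone.
- chopstick_box: Blue plastic chopstick box, 240 x 45 x 26 mm. Origin under its centre, long along x. Leave alone.
- mat_roll: Rolled bamboo mat, 220 mm long along its x, 40 mm thick. Origin under its centre. Leave alone.
- soy_bottle: Amber bottle with a red cap, 56 mm across, 140 mm high. Origin under its centre. Leave alone.
- salt_shaker: White salt shaker, 40 mm across, 77 mm high. Origin under its centre. Leave alone.
- dish: Small blue plate, 100 mm across, 18 mm high. Origin under its centre. Leave alone.
There are look-alikes about, which are no part of the job. Leave any green or yellow look-alike of the egg_cup alone.

How it is judged:
At the end, for the whole second after the job is handed in: The egg cup stands upright (within 0.1 rad) and still on the bento's lid, its axis within 8 mm of the lid's centre (the dark ring shows all round it), the egg still seated in it, the bento within 15 mm of where it stood (horizontal distance between egg_cup and lid_centre below 0.008 m and z of egg_cup in the frame of lid_centre between -0.004 and 0.004 m and angle between egg_cup's own z axis and vertical below 0.1 rad and distance between egg and egg_seat below 0.006 m and linear speed of egg_cup below 0.01 m/s and linear speed of egg below 0.02 m/s and distance of bento from where it was at the start of the episode below 0.015 m); the robot touches nothing.
It fails at once if the egg cup is tipped (more than 35 degrees), lifted off the lid or knocked off it (angle between egg_cup's own z axis and vertical above 0.6 rad or z of egg_cup in the frame of lid_centre above 0.012 m or z of egg_cup in the frame of lid_centre below -0.008 m).
It fails at once if the egg leaves its cup (distance between egg and egg_seat above 0.012 m).
It fails at once if the egg is touched with more than 1 N (contact force between any of the fingers, the arm and egg above 1 N).
It fails at once if the egg cup is pinched or struck: more than 8 N from the fingers or the arm (contact force between any of the fingers, the arm and egg_cup above 8 N).
It fails at once if the bento is moved by more than 15 mm, or another thing on the bench by more than 20 mm (distance of bento from where it was at the start of the episode above 0.015 m or distance of any of cup0, cup1, ladle, chopstick_box, mat_roll, soy_bottle, salt_shaker, dish from where it was at the start of the episode above 0.02 m).
It also fails if it takes over 51 s, if anything falls off the work surface, if the arm or the gripper's body presses on something with over 40 N, if the wrist force passes 120 N, or if a joint passes its speed limit or range.

ROBOT

A 6-joint arm with a two-finger parallel gripper is mounted at the origin on the work surface. World frame = base frame: x ahead of the robot, y to its left, z up, the work surface at z = 0. Lengths are in m, angles in rad, forces in N, time in s.
With the tool pointing down it reaches from about 0.35 to 0.775 m from the base axis. Payload 5.5 kg.
Tool frame: the origin (TCP) lies midway between the tips of the shut fingers; the grasp point (between the pads) lies 19 mm behind it; z points along the fingers, y is the line along which they close (so a half turn about z gives the same grasp; the last joint's range is limited). The gripper opens to 85 mm and grips with 20 to 120 N. Pads are 22 mm wide; open, the fingers measure 114 mm over their backs; the gripper's body (76 mm by 85 mm) begins 54 mm behind the grasp point. The pads swing forward as they close: fully open they stand 13 mm farther back than shut.
Start: joints at [-1.273, 0.313, 0.046, 1.304, 0, 1.431], TCP at [0.244, -0.521, 0.231] pointing down, gripper open.
Joint ranges: [-2.76, 2.76], [-0.86, 1.69], [-1.03, 1.26], [-2.2, 2.34], [-1.47, 1.5], [-3.14, 3.14]. Speed limits (rad/s): [2.57, 2.57, 3.14, 3.14, 3.14, 3.14].

INTERFACE

Orientations are given as a unit quaternion [w, x, y, z].
In Python, from workcell import env gives the robot as it stands. The module is installed in compiled form; this text tells all that it offers.
- The arm moves only by the tool servo_tool, never from a script. Its argument "increments" is a list of rows, each an object of numbers: "grip": the closure, from 0 (fully open) to 1 (shut); "x", "y", "z": the shift along the tool's x, y, z in mm; "roll": the turn about the tool's z in degrees. In form: [{"grip": .., "x": .., "y": .., "z": .., "roll": ..}, ...]. A call has 1 to 5 rows; each row shifts and turns the commanded pose from where the row before left it, along the tool's axes as they then stand; what a row does not reach is not made up. A row lasts 1/12 s, in which the tool goes at most 41.7 mm and 7.16 degrees, less where a joint would pass 70% of its speed; a pose out of reach is approached as far as the arm can. A call is refused whole if a number of a shift passes 41.7 or a number of a turn 7.16, either way. A call with a gripper value outside its range is refused whole. The fingers move at their own pace and stop on an object; "grip_force" is the grip in N (left out, the last holds). Time passes only in rows, so rows that do not move let the fingers close. It gives the time, the measured TCP pose, the force, the opening and the grip force at its end, in the units of the state.
- env.get_state(): the state, without advancing time (a new reading comes with each control period).
- env.read_camera(name): name is "scene" or "top" or "wrist"; returns the picture (384x512x3 uint8, red, green, blue); there is no depth.
- env.get_calibration(name): a dict with "vertical_fov" (degrees; the focal length in pixels is half the picture's height over the tangent of half this angle, whatever the lens; pixels are square), "cx", "cy" (the principal point, pixels), "rvec" (rotation vector, rad) and "tvec" (3), from world to camera coordinates, as OpenCV has them; the wrist camera has in their place "tool_from_camera" (4x4, takes a point from camera to tool coordinates, whose origin is the TCP and whose axes are the flange's). Camera axes: x right, y down, z forward; pixel columns grow to the right and rows downward; lengths in m; the calibration is good to about 2 mm. A picture is of the moment at which its call begins: read the wrist's pose just before it. get_calibration takes no time and is no camera call.
- env.hand_in(): hands the job in; it is judged then, once.
The state is a dict: "clock": time; "joint_pos": joint angles; "qvel": joint speeds; "tau": joint torques, N m; "tcp_pos": TCP position; "orientation": TCP orientation; "wrist_force": force on the tool from outside, world axes, zero at the start; "ft_torque": the same for the moment, N m; "finger_gap": finger opening in m; "grip_force": force on a finger pad.
Only numpy, scipy, OpenCV 4.12 (cv2) and the standard library are available. Lean on these libraries where they do the work, as an engineer would, in place of code of your own. Each camera call takes 0.05 s, during which the arm holds its last target. There are 200 camera calls.

## Working session

There is one attempt and no reset: what is moved stays moved. The work goes in short steps, Python scripts to look and compute and a tool call to move; the robot and the scene stay as the last step left them, time stands still between calls to the robot, and variables do not carry over. Pictures are saved under pics/ and viewed, at most 10 in all, crops included, and the job is handed in when it is done.

Besides the shell and the picture viewer there is one more tool, called after ">>>" as name([rows], argument=value, ...), one row to a line, values as JSON. servo_tool: Moves the arm, as the interface text tells. Its arguments: {"type":"object","properties":{"increments":{"type":"array"},"grip_force":{"type":"number"}},"required":["increments"]}

```bash
mkdir -p pics; cat > h.py <<'E'
import numpy as np, cv2
from workcell import env
def cam(name):
    c=env.get_calibration(name); f=192/np.tan(np.radians(c["vertical_fov"])/2)
    K=np.array([[f,0,c["cx"]],[0,f,c["cy"]],[0,0,1]])
    return c,K
def ray(name,u,v,z):
    c,K=cam(name); R=cv2.Rodrigues(np.array(c["rvec"],float))[0]; t=np.array(c["tvec"],float).ravel()
    o=-R.T@t; d=R.T@np.linalg.inv(K)@[u,v,1]
    return o+d*(z-o[2])/d[2]
def save(im,p,s=1,box=None):
    if box: im=im[box[1]:box[3],box[0]:box[2]]
    cv2.imwrite(p,cv2.resize(im[:,:,::-1],None,fx=s,fy=s,interpolation=cv2.INTER_CUBIC))
E
python3 - <<'E'
from h import *
s=env.get_state(); print(s)
a=env.read_camera("top");b=env.read_camera("scene")
np.save("top0.npy",a);np.save("scene0.npy",b)
save(a,"pics/top0.png",1.5);save(b,"pics/scene0.png",1.5)
for n in("top","scene","wrist"):print(env.get_calibration(n))
E
```

```text
{'clock': 0.0, 'joint_pos': array([-1.27259924e+00,  3.14016196e-01,  4.49916483e-02,  1.30356915e+00,
       -3.25673263e-06,  1.43121122e+00]), 'qvel': array([ 0.00148697, -0.00053573,  0.00157057, -0.00073857,  0.00115876,
       -0.00013741]), 'tau': array([-2.94124229e-04, -4.80620813e+01,  2.98535693e+01,  1.92209333e-02,
       -1.30292797e-04, -2.12434333e-05]), 'tcp_pos': array([ 0.24361313, -0.52030052,  0.23040504]), 'orientation': array([-8.95731094e-04,  9.76138450e-01,  2.17147228e-01, -7.28196460e-05]), 'wrist_force': array([0.18170258, 0.47646843, 0.59529809]), 'ft_torque': array([-0.0313772 ,  0.00018141, -0.01317663]), 'grip_force': 0.0, 'finger_gap': 0.08535271622615112}
{'vertical_fov': 45.32049271475267, 'cx': 253.86424701692192, 'cy': 194.88896130010195, 'rvec': array([ 2.17683228, -2.14155447,  0.10137192]), 'tvec': array([-0.02704656,  0.59957813,  1.18600369])}
{'vertical_fov': 56.81991148447736, 'cx': 250.76571590932522, 'cy': 191.4007708245085, 'rvec': array([ 1.28842933,  2.46619657, -0.73554172]), 'tvec': array([ 0.37904829, -0.37952164,  1.40326326])}
{'vertical_fov': 61.091140717254845, 'cx': 247.36751290511987, 'cy': 191.45990294691632, 'tool_from_camera': array([[-7.17665632e-04, -9.56237430e-01, -2.92590947e-01,
         7.55539463e-02],
       [ 9.99999726e-01, -7.39829611e-04, -3.49042551e-05,
        -4.62203619e-04],
       [-1.83090691e-04, -2.92590892e-01,  9.56237699e-01,
        -1.42923323e-01],
       [ 0.00000000e+00,  0.00000000e+00,  0.00000000e+00,
         1.00000000e+00]])}
```

View pics/top0.png

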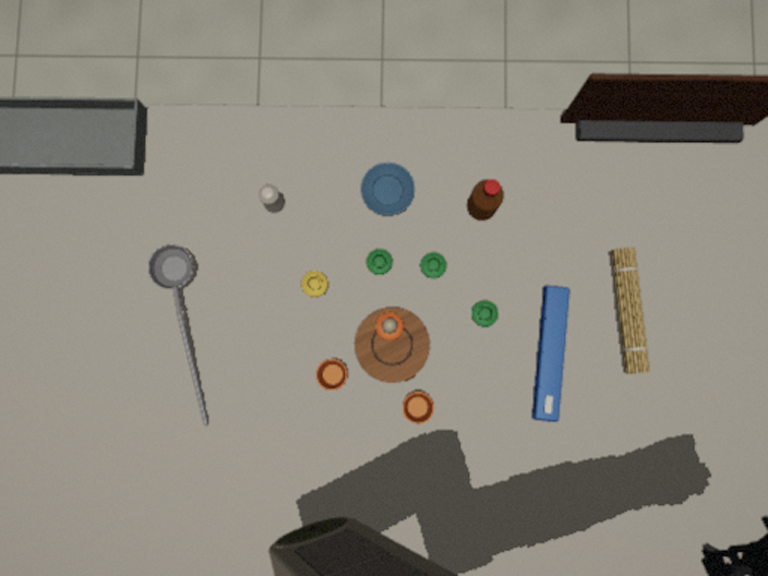

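View pics/scene0.png

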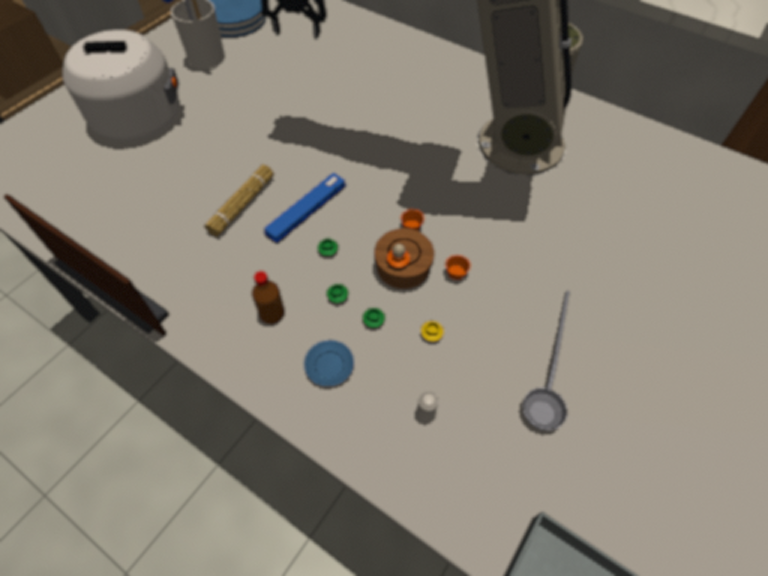

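The egg cup is the orange one with the egg, on the wooden lid at top-view full-res pixel about (259,217). The lid centre is at about (261,229). The green cups (252,174), (289,177), (323,209) and the yellow one (210,189) are look-alikes on the bench. The plain orange ones at (221,249) and (279,271) are cup0 and cup1. I'll confirm in a crop and measure.

```bash
cat >> h.py <<'E'
def fitlid(im,name="top",z=0.058,guess=None,draw=None):
    """Fit lid by comparing projected outlines: brown mask -> convex hull of wood+orange near guess"""
    hsv=cv2.cvtColor(im,cv2.COLOR_RGB2HSV); return hsv
E
python3 - <<'E'
from h import *
a=np.load("top0.npy")
save(a,"pics/crop0.png",8,(225,190,300,260))
hsv=cv2.cvtColor(a,cv2.COLOR_RGB2HSV)
for p in [(259,212),(259,224),(261,240),(248,230),(261,217),(240,220),(220,200),(261,229)]:print(p,a[p[1],p[0]],hsv[p[1],p[0]])
m=((hsv[...,1]>185)&(hsv[...,2]>150)&(hsv[...,0]<15)).astype(np.uint8)
n,l,st,c=cv2.connectedComponentsWithStats(m)
for i in range(1,n):
    if st[i,4]>20:print(st[i],c[i],ray("top",*c[i],0.072))
E
```

```text
(259, 212) [107  93  78] [ 16  69 107]
(259, 224) [187 118  69] [ 12 161 187]
(261, 240) [129  93  61] [ 14 134 129]
(248, 230) [76 58 49] [10 91 76]
(261, 217) [159 148 125] [ 20  55 159]
(240, 220) [132  94  63] [ 13 133 132]
(220, 200) [159 155 143] [ 23  26 159]
(261, 229) [122  86  58] [ 13 134 122]
```

View pics/crop0.png

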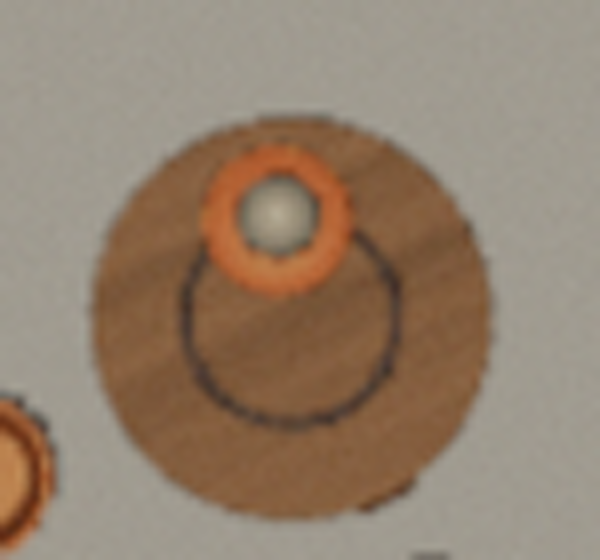

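The crop confirms it: an orange belt with the egg at crop (278,220), and the lid and dark ring centred at crop (291,317). I'll convert these with a sub-pixel fit.

```bash
cat > h2.py <<'E'
from h import *
from scipy.optimize import least_squares
def circ(p):
    f=lambda q:np.hypot(p[:,0]-q[0],p[:,1]-q[1])-q[2]
    return least_squares(f,[*p.mean(0),np.ptp(p[:,0])/2],loss="soft_l1",f_scale=.0015).x
def contour(im,box,fn):
    k=8; c=cv2.resize(im[box[1]:box[3],box[0]:box[2]],None,fx=k,fy=k,interpolation=cv2.INTER_CUBIC)
    m=fn(c.astype(int)).astype(np.uint8)
    cs=cv2.findContours(m,cv2.RETR_EXTERNAL,cv2.CHAIN_APPROX_NONE)[0]
    p=max(cs,key=cv2.contourArea)[:,0].astype(float)
    return (p+.5)/k-.5+np.array(box[:2])
org=lambda c:(c[...,0]-c[...,2]>85)
wood=lambda c:(c[...,0]-c[...,2]>38)
def cup_top(im,box=(235,200,290,250)):
    p=contour(im,box,org); return circ(np.array([ray("top",u,v,.072)[:2] for u,v in p]))
def lid_top(im,box=(232,198,292,262)):
    p=contour(im,box,wood); return circ(np.array([ray("top",u,v,.058)[:2] for u,v in p[::3]]))
E
python3 - <<'E'
from h2 import *
a=np.load("top0.npy")
c=cup_top(a);l=lid_top(a)
print(c,l,c[:2]-l[:2])
k=lambda x,y,z:ray("top",225+(x+.5)/8-.5,190+(y+.5)/8-.5,z)
print(k(278,219.5,.072),k(291,317.5,.058),k(355,219,.072),k(201,219,.072))
# neighbours
b=np.load("scene0.npy")
print("egg scene",ray("scene",398/1.5,250/1.5,.095),"lid scene",ray("scene",404/1.5,251/1.5,.058))
from scipy.spatial.transform import Rotation as Ro
q=env.get_state()["orientation"];print(Ro.from_quat([*q[1:],q[0]]).as_matrix().round(3))
E
```

```text
[ 0.53894088 -0.03239941  0.02436348] [ 0.5083385  -0.03735319  0.06425539] [0.03060238 0.00495378]
[ 0.5391857  -0.03269519  0.072     ] [ 0.50857926 -0.0373368   0.058     ] [ 0.53974366 -0.05720893  0.072     ] [ 0.53894623 -0.00816288  0.072     ]
egg scene [ 0.5390093  -0.03166922  0.095     ] lid scene [ 0.5098737 -0.0341823  0.058    ]
[[ 0.906  0.424 -0.001]
 [ 0.424 -0.906  0.002]
 [ 0.    -0.002 -1.   ]]
```

>>> servo_tool([
  {"grip": 0.75, "roll": 5.3},
  {"grip": 0.75, "roll": 5.3},
  {"grip": 0.75, "roll": 5.3},
  {"grip": 0.75},
], grip_force=20)

```text
invalid input at $.increments[0]: expected keys grip, x, y, z, roll
```

>>> servo_tool([
  {"grip": 0.75, "x": 0, "y": 0, "z": 0, "roll": 5.3},
  {"grip": 0.75, "x": 0, "y": 0, "z": 0, "roll": 5.3},
  {"grip": 0.75, "x": 0, "y": 0, "z": 0, "roll": 5.3},
  {"grip": 0.75, "x": 0, "y": 0, "z": 0, "roll": 0},
], grip_force=20)

```text
clock: 0.43
tcp_pos: [0.2437, -0.5205, 0.2308]
orientation: [-0.001, 0.997, 0.079, -0.0]
wrist_force: [-0.0, 0.5, 0.6]
finger_gap: 0.039
grip_force: 0.0
```

>>> servo_tool([
  {"grip": 0.75, "x": 27, "y": -27, "z": 0, "roll": 0},
  {"grip": 0.75, "x": 27, "y": -27, "z": 0, "roll": 0},
  {"grip": 0.75, "x": 27, "y": -27, "z": 0, "roll": 0},
  {"grip": 0.75, "x": 27, "y": -27, "z": 0, "roll": 0},
  {"grip": 0.75, "x": 27, "y": -27, "z": 0, "roll": 0},
])

```text
clock: 0.85
tcp_pos: [0.356, -0.3644, 0.231]
orientation: [-0.0, 0.997, 0.081, -0.0]
wrist_force: [-0.5, -0.7, -0.5]
finger_gap: 0.0212
grip_force: 0.0
```

>>> servo_tool([
  {"grip": 0.75, "x": 27, "y": -27, "z": 0, "roll": 0},
  {"grip": 0.75, "x": 27, "y": -27, "z": 0, "roll": 0},
  {"grip": 0.75, "x": 27, "y": -27, "z": 0, "roll": 0},
  {"grip": 0.75, "x": 27, "y": -27, "z": 0, "roll": 0},
  {"grip": 0.75, "x": 27, "y": -27, "z": 0, "roll": 0},
])

```text
clock: 1.27
tcp_pos: [0.4678, -0.2094, 0.2312]
orientation: [0.0, 0.997, 0.081, -0.0]
wrist_force: [-0.3, -0.1, 0.4]
finger_gap: 0.0215
grip_force: 0.0
```

>>> servo_tool([
  {"grip": 0.75, "x": 27, "y": -27, "z": 0, "roll": 0},
  {"grip": 0.75, "x": 27, "y": -27, "z": 0, "roll": 0},
  {"grip": 0.75, "x": 27, "y": -27, "z": 0, "roll": 0},
  {"grip": 0.75, "x": 27, "y": -27, "z": 0, "roll": 0},
  {"grip": 0.75, "x": 0, "y": 0, "z": 0, "roll": 0},
])

```text
clock: 1.68
tcp_pos: [0.5594, -0.0821, 0.2307]
orientation: [-0.001, 0.996, 0.085, 0.001]
wrist_force: [-0.0, -0.7, -0.1]
finger_gap: 0.0212
grip_force: 0.0
```

>>> servo_tool([
  {"grip": 0.75, "x": 26, "y": -26, "z": 0, "roll": 0},
  {"grip": 0.75, "x": 26, "y": -26, "z": 0, "roll": 0},
  {"grip": 0.75, "x": 0, "y": 0, "z": 0, "roll": 0},
  {"grip": 0.75, "x": 0, "y": 0, "z": 0, "roll": 0},
])

```text
clock: 2.02
tcp_pos: [0.5999, -0.0264, 0.2305]
orientation: [0.0, 0.997, 0.083, -0.001]
wrist_force: [-0.2, -0.7, 0.4]
finger_gap: 0.0212
grip_force: 0.0
```

```bash
cat >> h2.py <<'E'
from scipy.spatial.transform import Rotation as Ro
def wray(s,u,v,z):
    c,K=cam("wrist"); q=s["orientation"]; R=Ro.from_quat([*q[1:],q[0]]).as_matrix()
    T=np.array(c["tool_from_camera"]); o=s["tcp_pos"]+R@T[:3,3]; d=R@T[:3,:3]@np.linalg.inv(K)@[u,v,1]
    return (o+d*(z-o[2])/d[2])[:2]
E
python3 - <<'E'
from h2 import *
s=env.get_state(); w=env.read_camera("wrist"); np.save("w1.npy",w); save(w,"pics/w1.png",1.5)
print(s["tcp_pos"],s["orientation"],s["finger_gap"])
E
```

```text
[ 0.59989406 -0.02643184  0.23047973] [ 6.49396374e-06  9.96584589e-01  8.25759663e-02 -6.04774884e-04] 0.02121595490511042
```

View pics/w1.png

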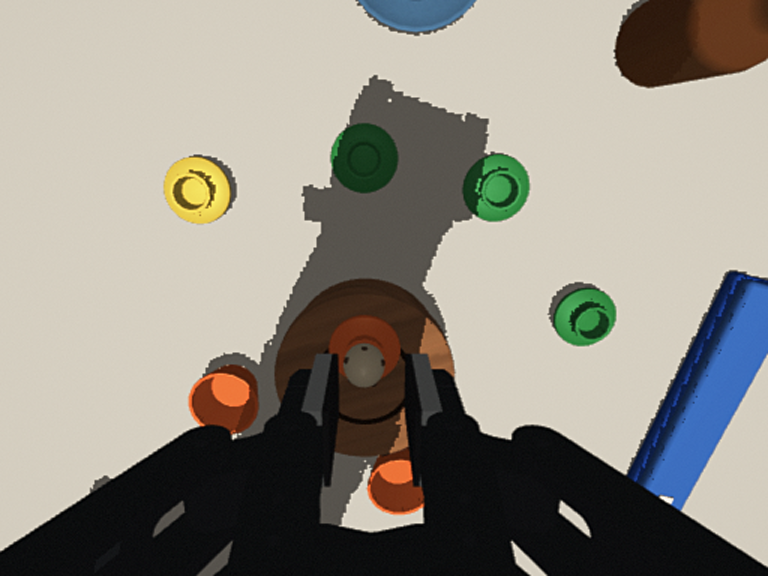

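```bash
python3 - <<'E'
from h2 import *
s=env.get_state(); k=lambda x,y,z:wray(s,x/1.5,y/1.5,z)
print("cup",(k(329,350,.072)+k(402,350,.072))/2,"top edge",k(365,316,.072),"egg",k(365,364,.095))
print("lid",[k(*p,.058) for p in((275,368),(455,368),(365,279),(365,457))])
p=s["tcp_pos"]; X=np.array([np.cos(.1654),np.sin(.1654)])
for t in ([.5390,-.0325],):
    print("lateral",(np.array(t)-p[:2])@[X[1],-X[0]],"along",(np.array(t)-p[:2])@X)
E
```

```text
cup [ 0.53804116 -0.03301516] top edge [ 0.56205686 -0.02882587] egg [ 0.538903   -0.03281168]
lid [array([0.50750731, 0.02754229]), array([ 0.52826023, -0.09901704]), array([ 0.58305737, -0.0252929 ]), array([ 0.44452022, -0.04749354])]
lateral -0.004954679491646163 along -0.0602841096490313
```

>>> servo_tool([
  {"grip": 0.75, "x": 0, "y": -4.4, "z": 40, "roll": 0},
  {"grip": 0.75, "x": 0, "y": 0, "z": 40, "roll": 0},
  {"grip": 0.75, "x": 0, "y": 0, "z": 40, "roll": 0},
  {"grip": 0.75, "x": 0, "y": 0, "z": 30, "roll": 0},
  {"grip": 0.75, "x": 0, "y": 0, "z": 0, "roll": 0},
])

```text
clock: 2.48
tcp_pos: [0.5929, -0.024, 0.0746]
orientation: [-0.001, 0.997, 0.08, -0.006]
wrist_force: [-1.7, 0.3, 0.0]
finger_gap: 0.0213
grip_force: 0.0
```

>>> servo_tool([
  {"grip": 0.75, "x": 0, "y": 0, "z": 15, "roll": 0},
  {"grip": 0.75, "x": 0, "y": 0, "z": 0, "roll": 0},
  {"grip": 0.75, "x": 0, "y": 0, "z": 0, "roll": 0},
])

```text
clock: 2.73
tcp_pos: [0.5989, -0.0243, 0.0676]
orientation: [0.0, 0.997, 0.08, 0.0]
wrist_force: [0.2, -0.1, 0.4]
finger_gap: 0.0217
grip_force: 0.0
```

>>> servo_tool([
  {"grip": 0.75, "x": -3, "y": -0.8, "z": 2.3, "roll": 0},
  {"grip": 0.75, "x": -3, "y": -0.8, "z": 2.2, "roll": 0},
  {"grip": 0.75, "x": -3, "y": 0, "z": 0, "roll": 0},
  {"grip": 0.75, "x": -3, "y": 0, "z": 0, "roll": 0},
  {"grip": 0.75, "x": 0, "y": 0, "z": 0, "roll": 0},
])

```text
clock: 3.15
tcp_pos: [0.5862, -0.0237, 0.0623]
orientation: [0.0, 0.997, 0.08, -0.0]
wrist_force: [-0.3, 0.9, -0.0]
finger_gap: 0.0215
grip_force: 0.0
```

>>> servo_tool([
  {"grip": 0.75, "x": -2, "y": 0.5, "z": 0, "roll": 0},
  {"grip": 0.75, "x": -2, "y": 0.5, "z": 0, "roll": 0},
  {"grip": 0.75, "x": -2, "y": 0, "z": 0, "roll": 0},
  {"grip": 0.75, "x": -2, "y": 0, "z": 0, "roll": 0},
  {"grip": 0.75, "x": 0, "y": 0, "z": 0, "roll": 0},
])

```text
clock: 3.57
tcp_pos: [0.5786, -0.026, 0.0617]
orientation: [-0.0, 0.997, 0.08, -0.0]
wrist_force: [0.2, -0.6, -0.5]
finger_gap: 0.0211
grip_force: 0.0
```

```bash
python3 - <<'E'
from h2 import *
w=env.read_camera("wrist"); a=env.read_camera("top"); np.save("top1.npy",a)
W=cv2.resize(w[190:340,130:380],None,fx=2.4,fy=2.4)
A=cv2.resize(a[190:265,215:310],None,fx=600/95*.75,fy=360/75)[:360]
cv2.imwrite("pics/p2.png",np.hstack([W[:360],A[:W.shape[0]]])[:,:,::-1])
E
```

```text
(no output)
```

View pics/p2.png

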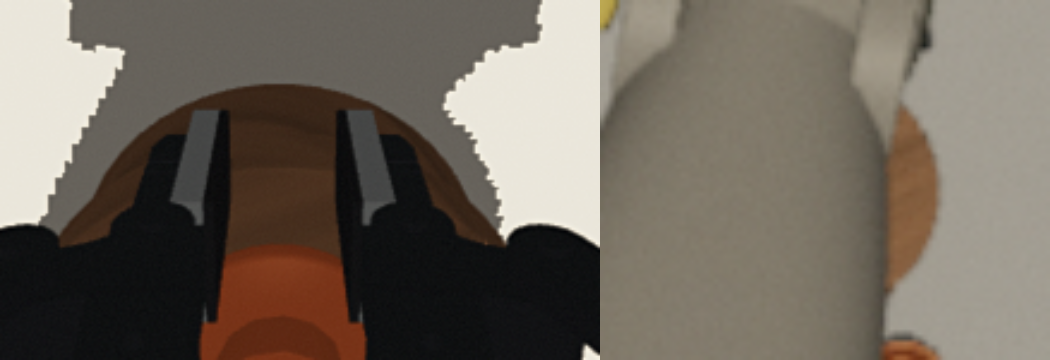

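>>> servo_tool([
  {"grip": 0.75, "x": -1.5, "y": 0, "z": 0, "roll": 0},
  {"grip": 0.75, "x": -1.5, "y": 0, "z": 0, "roll": 0},
  {"grip": 0.75, "x": -1.5, "y": 0, "z": 0, "roll": 0},
  {"grip": 0.75, "x": -1.0, "y": 0, "z": 0, "roll": 0},
  {"grip": 0.75, "x": -1.0, "y": 0, "z": 0, "roll": 0},
])

```text
clock: 4.08
tcp_pos: [0.5725, -0.027, 0.0618]
orientation: [0.0, 0.997, 0.08, -0.0]
wrist_force: [0.1, -0.9, -0.4]
finger_gap: 0.0214
grip_force: 0.0
```

>>> servo_tool([
  {"grip": 0.75, "x": -1, "y": 0, "z": 0, "roll": 0},
  {"grip": 0.75, "x": -1, "y": 0, "z": 0, "roll": 0},
  {"grip": 0.75, "x": -1, "y": 0, "z": 0, "roll": 0},
  {"grip": 0.75, "x": -1.0, "y": 0, "z": 0, "roll": 0},
  {"grip": 0.75, "x": -1.0, "y": 0, "z": 0, "roll": 0},
])

```text
clock: 4.5
tcp_pos: [0.5678, -0.0278, 0.0618]
orientation: [0.0, 0.997, 0.08, 0.0]
wrist_force: [0.9, 1.1, -0.2]
finger_gap: 0.0213
grip_force: 0.2
```

>>> servo_tool([
  {"grip": 0.75, "x": -1.2, "y": 0, "z": 0, "roll": 0},
  {"grip": 0.75, "x": -1.2, "y": 0, "z": 0, "roll": 0},
  {"grip": 0.75, "x": -1.2, "y": 0, "z": 0, "roll": 0},
  {"grip": 0.75, "x": -1.2, "y": 0, "z": 0, "roll": 0},
  {"grip": 0.75, "x": -1.2, "y": 0, "z": 0, "roll": 0},
])

```text
clock: 4.92
tcp_pos: [0.5617, -0.0288, 0.0618]
orientation: [0.0, 0.997, 0.08, 0.0]
wrist_force: [-0.5, -1.3, -0.2]
finger_gap: 0.0213
grip_force: 0.2
```

>>> servo_tool([
  {"grip": 0.75, "x": -1.2, "y": 0, "z": 0, "roll": 0},
  {"grip": 0.75, "x": -1.2, "y": 0, "z": 0, "roll": 0},
  {"grip": 0.75, "x": -1.2, "y": 0, "z": 0, "roll": 0},
  {"grip": 0.75, "x": -1.2, "y": 0, "z": 0, "roll": 0},
  {"grip": 0.75, "x": 0, "y": 0, "z": 0, "roll": 0},
])

```text
clock: 5.33
tcp_pos: [0.5568, -0.0295, 0.0618]
orientation: [0.0, 0.997, 0.08, -0.0]
wrist_force: [0.3, 0.3, 0.3]
finger_gap: 0.0211
grip_force: 0.1
```

```bash
python3 - <<'E'
from h2 import *
s=env.get_state();print(s["tcp_pos"])
w=env.read_camera("wrist"); b=env.read_camera("scene"); np.save("scene1.npy",b);np.save("w2.npy",w)
W=cv2.resize(w[190:384,130:380],None,fx=1.6,fy=1.6)
A=cv2.resize(b[130:200,230:320],None,fx=4.4,fy=4.4)[:310]
A=cv2.copyMakeBorder(A,0,W.shape[0]-A.shape[0],0,0,cv2.BORDER_CONSTANT)
cv2.imwrite("pics/p3.png",np.hstack([W,A])[:,:,::-1])
E
```

```text
[ 0.55680186 -0.02953619  0.0618056 ]
```

View pics/p3.png

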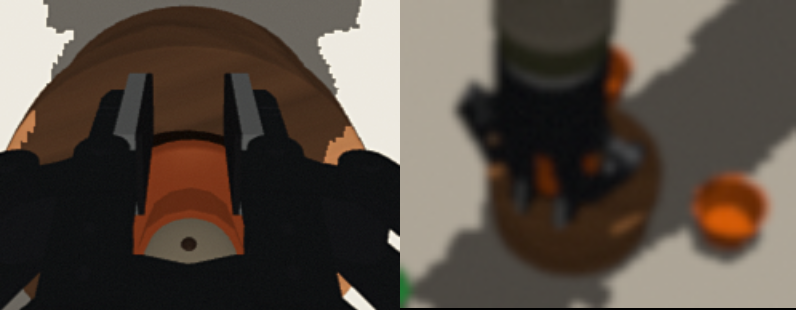

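```bash
python3 - <<'E'
from h2 import *
s=env.get_state(); k=lambda x,y,z:wray(s,x/1.6+130,y/1.6+190,z)
X=np.array([.987,.159]);L=np.array([.5085,-.0371])
for n,p,z in(("beltedge",(188,143),.072),("ring outer",(188,132),.058),("egg",(189,243),.11),("lid far edge",(187,5),.058)):
    q=k(*p,z);print(n,q,"along",(q-L)@X,"lat",(q-L)@[.159,-.987])
print((s["tcp_pos"][:2]-L)@X)
w=np.load("w2.npy");
for r in range(262,300,2):print(r,w[r,247])
E
```

```text
beltedge [ 0.54893729 -0.03019106] along 0.04101012366890764 lat -0.0003895966490789593
ring outer [ 0.54420076 -0.03095889] along 0.03621308425428486 lat -0.00038485995491898436
egg [ 0.54761058 -0.03061417] along 0.03963339188015174 lat -0.00018292857941966167
lid far edge [ 0.58604828 -0.02392441] along 0.07863507496318044 lat -0.0006741271663153623
0.04894246944001506
262 [77 49 31]
264 [77 50 33]
266 [76 51 33]
268 [69 46 29]
270 [64 42 26]
272 [14  7  2]
274 [16  8  4]
276 [18  9  6]
278 [105  45  20]
280 [106  45  20]
282 [122  53  26]
284 [138  66  34]
286 [138  64  33]
288 [132  61  30]
290 [134  61  31]
292 [132  59  30]
294 [131  59  29]
296 [129  57  27]
298 [125  54  25]
```

>>> servo_tool([
  {"grip": 0.75, "x": -1.2, "y": 0, "z": 0, "roll": 0},
  {"grip": 0.75, "x": -1.2, "y": 0, "z": 0, "roll": 0},
  {"grip": 0.75, "x": -1.2, "y": 0, "z": 0, "roll": 0},
  {"grip": 0.75, "x": -1.2, "y": 0, "z": 0, "roll": 0},
  {"grip": 0.75, "x": -1.2, "y": 0, "z": 0, "roll": 0},
])

```text
clock: 5.85
tcp_pos: [0.551, -0.0305, 0.0618]
orientation: [0.0, 0.997, 0.08, 0.0]
wrist_force: [0.8, 0.4, -0.3]
finger_gap: 0.0213
grip_force: 0.2
```

>>> servo_tool([
  {"grip": 0.75, "x": -1.2, "y": 0, "z": 0, "roll": 0},
  {"grip": 0.75, "x": -1.2, "y": 0, "z": 0, "roll": 0},
  {"grip": 0.75, "x": -1.2, "y": 0, "z": 0, "roll": 0},
  {"grip": 0.75, "x": -1.2, "y": 0, "z": 0, "roll": 0},
  {"grip": 0.75, "x": -1.2, "y": 0, "z": 0, "roll": 0},
])

```text
clock: 6.27
tcp_pos: [0.5451, -0.0315, 0.0618]
orientation: [0.0, 0.997, 0.08, 0.0]
wrist_force: [-0.5, -0.5, -0.4]
finger_gap: 0.0214
grip_force: 0.2
```

>>> servo_tool([
  {"grip": 0.75, "x": -1.2, "y": 0, "z": 0, "roll": 0},
  {"grip": 0.75, "x": -1.2, "y": 0, "z": 0, "roll": 0},
  {"grip": 0.75, "x": -1.0, "y": 0, "z": 0, "roll": 0},
  {"grip": 0.75, "x": 0, "y": 0, "z": 0, "roll": 0},
])

```text
clock: 6.6
tcp_pos: [0.5416, -0.032, 0.0618]
orientation: [0.0, 0.997, 0.08, -0.0]
wrist_force: [-0.1, -0.3, 0.0]
finger_gap: 0.021
grip_force: 0.1
```

```bash
python3 - <<'E'
from h2 import *
s=env.get_state(); w=env.read_camera("wrist"); np.save("w3.npy",w)
X=np.array([.987,.159]);L=np.array([.5085,-.0371])
print("tcp",s["tcp_pos"],(s["tcp_pos"][:2]-L)@X,(s["tcp_pos"][:2]-L)@[.159,-.987])
save(w,"pics/p4.png",2,(130,190,380,384))
for r in range(250,360,3):
  print(r,w[r,247],"z58 %.4f z72 %.4f"%((wray(s,247,r,.058)-L)@X,(wray(s,247,r,.072)-L)@X))
E
```

```text
tcp [ 0.5415788  -0.03200208  0.06176321] 0.03345934539349438 0.000227883836540768
250 [15  9  4] z58 0.0334 z72 0.0406
253 [75 50 31] z58 0.0318 z72 0.0391
256 [72 48 30] z58 0.0301 z72 0.0376
259 [76 51 34] z58 0.0284 z72 0.0361
262 [76 50 32] z58 0.0267 z72 0.0346
265 [75 48 30] z58 0.0250 z72 0.0330
268 [76 51 34] z58 0.0233 z72 0.0315
271 [75 50 31] z58 0.0216 z72 0.0299
274 [75 49 32] z58 0.0199 z72 0.0284
277 [88 46 25] z58 0.0181 z72 0.0268
280 [112  47  22] z58 0.0164 z72 0.0252
283 [137  63  31] z58 0.0146 z72 0.0236
286 [142  66  34] z58 0.0128 z72 0.0220
289 [140  65  34] z58 0.0110 z72 0.0204
292 [139  63  32] z58 0.0092 z72 0.0187
295 [134  59  28] z58 0.0074 z72 0.0171
298 [134  60  29] z58 0.0056 z72 0.0155
301 [129  56  25] z58 0.0038 z72 0.0138
304 [131  57  28] z58 0.0019 z72 0.0121
307 [117  51  24] z58 0.0001 z72 0.0105
310 [101  44  20] z58 -0.0018 z72 0.0088
313 [102  44  20] z58 -0.0037 z72 0.0071
316 [103  45  23] z58 -0.0056 z72 0.0054
319 [104  43  20] z58 -0.0075 z72 0.0036
322 [133  58  28] z58 -0.0094 z72 0.0019
325 [128  54  25] z58 -0.0113 z72 0.0002
328 [96 89 75] z58 -0.0133 z72 -0.0016
331 [101  91  76] z58 -0.0152 z72 -0.0034
334 [104  96  79] z58 -0.0172 z72 -0.0051
337 [106  96  81] z58 -0.0192 z72 -0.0069
340 [34 24 15] z58 -0.0211 z72 -0.0087
343 [41 28 20] z58 -0.0232 z72 -0.0106
346 [51 41 31] z58 -0.0252 z72 -0.0124
349 [111 101  84] z58 -0.0272 z72 -0.0142
352 [113 101  84] z58 -0.0293 z72 -0.0161
355 [20 21 20] z58 -0.0313 z72 -0.0179
358 [16 17 18] z58 -0.0334 z72 -0.0198
```

View pics/p4.png

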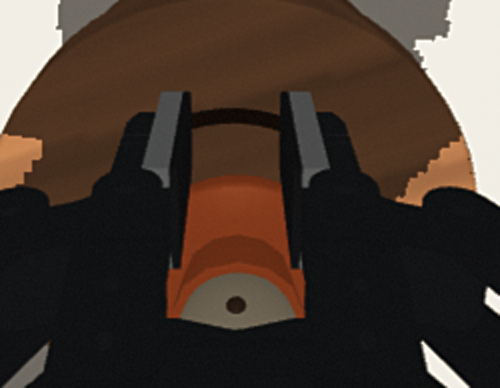

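The ring now shows behind the cup (crop row 118). The belt edge at crop row 173 puts the cup about 2 to 3 mm short, so I'll give one last nudge, then back off.

>>> servo_tool([
  {"grip": 0.75, "x": -0.8, "y": 0, "z": 0, "roll": 0},
  {"grip": 0.75, "x": -0.8, "y": 0, "z": 0, "roll": 0},
  {"grip": 0.75, "x": -0.6, "y": 0, "z": 0, "roll": 0},
  {"grip": 0.75, "x": 0, "y": 0, "z": 0, "roll": 0},
])

```text
clock: 6.98
tcp_pos: [0.5396, -0.0323, 0.0618]
orientation: [0.0, 0.997, 0.08, -0.0]
wrist_force: [0.9, -0.0, -0.2]
finger_gap: 0.0208
grip_force: 0.1
```

>>> servo_tool([
  {"grip": 0.75, "x": 2, "y": 0, "z": 0, "roll": 0},
  {"grip": 0.75, "x": 5, "y": 0, "z": 0, "roll": 0},
  {"grip": 0.75, "x": 10, "y": 0, "z": 0, "roll": 0},
  {"grip": 0.75, "x": 20, "y": 0, "z": 0, "roll": 0},
  {"grip": 0.75, "x": 20, "y": 0, "z": -10, "roll": 0},
])

```text
clock: 7.4
tcp_pos: [0.5951, -0.0229, 0.0701]
orientation: [-0.0, 0.997, 0.08, -0.002]
wrist_force: [0.7, 1.0, 0.5]
finger_gap: 0.0212
grip_force: 0.0
```

>>> servo_tool([
  {"grip": 0.75, "x": 0, "y": 0, "z": -40, "roll": 0},
  {"grip": 0.75, "x": 0, "y": 0, "z": -40, "roll": 0},
  {"grip": 0.75, "x": 0, "y": 0, "z": -40, "roll": 0},
  {"grip": 0.75, "x": 0, "y": 0, "z": -30, "roll": 0},
  {"grip": 0.75, "x": 0, "y": 0, "z": 0, "roll": 0},
])

```text
clock: 7.82
tcp_pos: [0.5998, -0.0236, 0.2294]
orientation: [0.002, 0.997, 0.08, 0.006]
wrist_force: [1.3, -0.5, 1.0]
finger_gap: 0.0214
grip_force: 0.0
```

>>> servo_tool([
  {"grip": 0.75, "x": 0, "y": 38, "z": 0, "roll": 0},
  {"grip": 0.75, "x": 0, "y": 38, "z": 0, "roll": 0},
  {"grip": 0.75, "x": 0, "y": 38, "z": 0, "roll": 0},
  {"grip": 0.75, "x": 0, "y": 38, "z": 0, "roll": 0},
  {"grip": 0.75, "x": 0, "y": 38, "z": 0, "roll": 0},
])

```text
clock: 8.23
tcp_pos: [0.6267, -0.2123, 0.2215]
orientation: [0.0, 0.997, 0.08, 0.0]
wrist_force: [0.8, 0.1, 0.6]
finger_gap: 0.0212
grip_force: 0.0
```

>>> servo_tool([
  {"grip": 0.75, "x": 0, "y": 38, "z": 0, "roll": 0},
  {"grip": 0.75, "x": 0, "y": 38, "z": 0, "roll": 0},
  {"grip": 0.75, "x": 0, "y": 0, "z": 0, "roll": 0},
])

```text
clock: 8.48
tcp_pos: [0.6386, -0.2932, 0.2195]
orientation: [0.001, 0.997, 0.077, -0.0]
wrist_force: [-0.8, 0.6, -0.4]
finger_gap: 0.0211
grip_force: 0.0
```

```bash
python3 - <<'E'
from h2 import *
a=env.read_camera("top"); np.save("top2.npy",a)
save(a,"pics/top2.png",8,(225,190,300,260))
c=cup_top(a);l=lid_top(a);print(c,l,(c-l)[:2])
E
```

```text
[ 0.50753305 -0.03889425  0.02483848] [ 0.50870123 -0.03752797  0.06423981] [-0.00116818 -0.00136627]
```

View pics/top2.png

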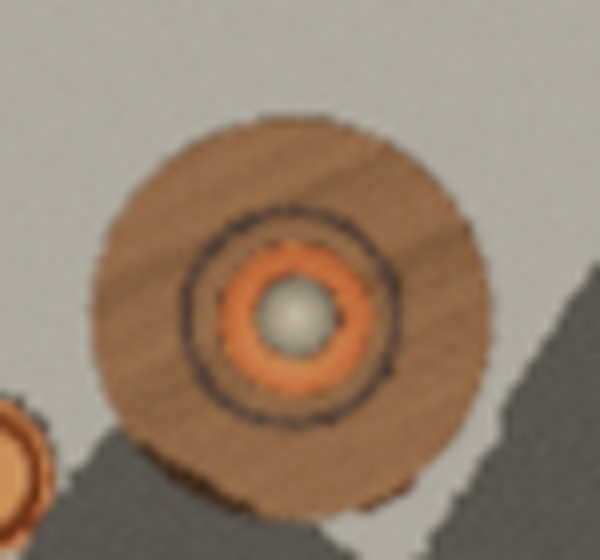

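The cup at crop (297,317) stands inside the dark ring, centred at (291,317). It is about 2 mm off, the egg is seated, the bento hasn't moved, and the hand is clear.

```bash
python3 -c "
from workcell import env
print(env.hand_in())"
```

```text
the job is handed in; nothing more can be done
None
```

The egg cup now stands about 2 mm from the lid's centre with the dark ring showing all round it, the egg is seated, the hand is clear, and the job was handed in at about 8.5 s; no verdict was returned.

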